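# Pack the last kindling billets and shut the gate

### The job

Finish packing the kindling box: all three billets (the two that stick out of its mouth and the reddish one lying on the bench, for which there is a gap between them) must lie flat side by side inside it, pushed fully home, and the green gate must be swung fully shut across the mouth. Leave the other things on the bench where they are and do not force anything.

Things in the scene. Friction and masses are not known exactly. Their poses are not given: they have to be found in the camera images.
- crate: Three-sided plywood box fixed to the bench, open on top and at its mouth; the bench (thin flush steel sheet) is its floor, no step. Origin: middle of the mouth, bench height; x level into the box (push direction), y along the mouth, z up. Inside 140 mm wide (y -70 to 70), 138 deep (x 0 at mouth, 138 at back board). Walls 12-14 mm thick, 50 high; side walls begin at x = -8 mm.
- gate (a joint): Angle of the green gate, rad: 0 = fully shut (stop), 1.57 = straight out from the box, at most 2.3; starts open. Board 158 long, 14 thick, 3 to 47 mm above the bench, on an upright pin at the mouth's -y corner; shut, it runs from the pin along crate +y; opens towards crate -x. Stays where left (friction 0.06 N m); push its outer face to shut it. Shut, its faces are at crate x = -2 and -16 mm.
- gate_hinge (a point): The gate's pin axis, 25 mm above the bench, at crate x = -8, y = -80 mm. Its y axis runs along the gate from the pin to the free end; its -x axis points out of the gate's outer face, which lies 8 mm from the pin axis.
- gate_tip (a point): Point on the gate's outer face, 150 mm from the pin (10 mm from its free end), 25 mm above the bench.
- billet_square: Pale square split billet, 130 mm long (x) x 44 wide (y) x 42 high, about 150 g. Origin: middle of its underside. Starts part way into the box beside one side wall, parallel to it, sticking out of the mouth by 37 to 83 mm.
- billet_bark: Billet with a round dark bark top, 120 mm long (x) x 38 wide (y) x 40 high, about 120 g. Origin: middle of its underside. Starts part way into the box beside the other side wall, sticking out by 32 to 78 mm.
- billet_red: Reddish billet with a dark streak, 130 mm long (x) x 46 wide (y) x 44 high, edges rounded 5 mm, about 170 g. Origin: middle of its underside. Starts lying on the bench in front of the mouth. The gap for it between the other two is about 51 mm wide; the three billets together leave 12 mm of room across the box.
- spare_stick: Thin pale stick 190 x 22 x 20 mm lying on the bench; bystander, leave it. Origin: middle of its underside.
- mallet: Hammer lying on the bench; bystander. Origin: middle of its underside.
- mug: Blue mug, radius 40, 95 mm high; bystander. Origin: middle of its underside.
- strap_roll: Flat steel ring of strapping, 110 mm across, 28 mm high; bystander. Origin: middle of its underside.
- glue: Yellow bottle, radius 30, 170 mm high; bystander. Origin: middle of its underside.
- jar: Glass jar with black cap, radius 36, 90 mm high; bystander. Origin: middle of its underside.
Mind the look-alikes: they are no part of the job. What is shaped like the billet_bark but blue or purple is not meant. What is shaped like the billet_square but grey is not meant.

How it is judged:
At the end, for the whole second after the job is handed in: All three billets at rest and flat (tilt < 0.12 rad, < 8 mm off the bench), parallel to the side walls within 0.15 rad, in the box: middles at least 60 mm (bark billet 55 mm) past the mouth and within 56 mm of the centre line; gate shut to within 0.06 rad (x of billet_square in the frame of crate between 0.06 and 0.085 m and y of billet_square in the frame of crate between -0.056 and 0.056 m and z of each of billet_square, billet_bark, billet_red in the frame of crate below 0.008 m and angle between each of billet_square, billet_bark, billet_red's own z axis and vertical below 0.12 rad and angle between the x axis of each of billet_square, billet_bark, billet_red and the x axis of crate, either way round below 0.15 rad and linear speed of each of billet_square, billet_bark, billet_red below 0.02 m/s and x of billet_bark in the frame of crate between 0.055 and 0.085 m and y of billet_bark in the frame of crate between -0.056 and 0.056 m and x of billet_red in the frame of crate between 0.06 and 0.085 m and y of billet_red in the frame of crate between -0.056 and 0.056 m and value of joint gate below 0.06 rad); the robot touches nothing.
It fails at once if a bystander is moved by more than 40 mm (distance of any of spare_stick, mallet, mug, strap_roll, glue, jar from where it was at the start of the episode above 0.04 m).
It fails at once if the box or gate is forced: the robot presses on either with more than 60 N (contact force between any of the arm, the fingers and crate above 60 N).
It also fails if it takes over 72 s, if anything falls off the work surface, if the arm or the gripper's body presses on something with over 40 N, if the wrist force passes 120 N, or if a joint passes its speed limit or range.

### The arm

A 7-joint arm with a two-finger parallel gripper is mounted at the origin on the work surface. World frame = base frame: x ahead of the robot, y to its left, z up, the work surface at z = 0. Lengths are in m, angles in rad, forces in N, time in s.
With the tool pointing down it reaches from about 0.4 to 0.925 m from the base axis. Payload 4.1 kg.
Tool frame: the origin (TCP) lies between the finger pads; the fingertips stand 19 mm ahead of it and the grasp point (between the pads) is the TCP (manip.nose_length is the distance from the TCP to the fingertips, in m); z points along the fingers, y is the line along which they close (so a half turn about z gives the same grasp; the last joint's range is limited). The gripper opens to 85 mm and grips with 20 to 120 N. Pads are 22 mm wide; open, the fingers measure 114 mm over their backs; the gripper's body (76 mm by 85 mm) begins 54 mm behind the grasp point. The pads swing forward as they close: fully open they stand 13 mm farther back than shut.
Start: joints at [1.077, 0.398, 0.045, 1.537, -0.019, 1.207, -0.051], TCP at [0.25, -0.6, 0.223] pointing down, gripper open.
Joint ranges: [-2.82, 2.82], [-0.49, 2.23], [-1.37, 1.46], [0, 2.46], [-1.36, 4.5], [0.23, 2], [-2.94, 2.94]. Speed limits (rad/s): [2.57, 2.57, 3.14, 3.14, 3.14, 3.14, 3.14].

### API

Orientations are given as a unit quaternion [w, x, y, z].
In Python, from plant import manip, open_gripper, close, planner, grab_frame, get_calibration, sensors gives the robot as it stands. Calls block until the motion is done:
- manip.reach(position, orientation): joint-space move of the TCP to a pose.
- manip.move_l(position, frame=None, speed=0.15): straight line of the TCP; frame=None keeps the orientation; speed is the mean speed in m/s.
- manip.move_j(angles): joint-space move.
- open_gripper() and close(newtons=None): open the fingers fully, or close them until they stop; newtons is the grip in N (None keeps the last).
- manip.dwell(seconds).
- planner.ik(position, orientation): joint angles nearest the present ones, or None.
- grab_frame(name): name is "scene" or "top"; returns the picture (384x512x3 uint8, red, green, blue); there is no depth.
- get_calibration(name): a dict with "mtx" (3x3 intrinsics, pixels), "origin" and "attitude" of the camera in the world. Camera axes: x right, y down, z forward; pixel columns grow to the right and rows downward; lengths in m; the calibration is good to about 2 mm. A picture is of the moment at which its call begins. get_calibration takes no time and is no camera call.
A pose or a line that the arm cannot do raises manip.IKError and nothing moves.
- manip.hand_in(): hands the job in; it is judged then, once.
Readings, each from a call of its own:
- sensors.read_clock(): time.
- sensors.read_joint_pos(): joint angles.
- sensors.read_joint_velocities(): joint speeds.
- sensors.read_effort(): joint torques, N m.
- sensors.read_tool_pos(): TCP position.
- sensors.read_ee_rot(): TCP orientation.
- sensors.read_ft_force(): force on the tool from outside, world axes, zero at the start.
- sensors.read_moment(): the same for the moment, N m.
- sensors.read_grip_width(): finger opening in m.
- sensors.read_gripper_force(): force on a finger pad.
Only numpy, scipy, OpenCV 4.12 (cv2) and the standard library are available. Lean on these libraries where they do the work, as an engineer would, in place of code of your own. Each camera call takes 0.05 s, during which the arm holds its last target. There are 200 camera calls.

## Working session

There is one attempt and no reset: what is moved stays moved. The work goes in short steps, each a Python script; the robot and the scene stay as the last script left them, time stands still between calls to the robot, and variables do not carry over. Pictures are saved under pics/ and viewed, at most 10 in all, crops included, and the job is handed in when it is done.

```bash
ls; mkdir -p pics; python3 - <<'E'
from plant import *
import cv2
for n in("scene","top"):
    c=get_calibration(n);print(n,c)
    cv2.imwrite(f"pics/{n}0.png",cv2.resize(grab_frame(n)[:,:,::-1],(800,600),interpolation=cv2.INTER_CUBIC))
print(sensors.read_clock(),sensors.read_ee_rot())
E
```

```text
pics
scene {'mtx': array([[411.40731084,   0.        , 257.98524418],
       [  0.        , 411.40731084, 196.6553464 ],
       [  0.        ,   0.        ,   1.        ]]), 'origin': array([1.30422063, 0.29905947, 1.01742155]), 'attitude': array([-0.19104024,  0.51666112,  0.77935697, -0.2986095 ])}
top {'mtx': array([[363.23876606,   0.        , 250.89965859],
       [  0.        , 363.23876606, 190.23698518],
       [  0.        ,   0.        ,   1.        ]]), 'origin': array([ 0.34900934, -0.02814656,  1.10514374]), 'attitude': array([ 0.06256342, -0.69542107,  0.7129634 , -0.06448679])}
0.1 [-8.81785308e-04  9.80572957e-01  1.96152598e-01 -2.38812471e-04]
```

View pics/scene0.png

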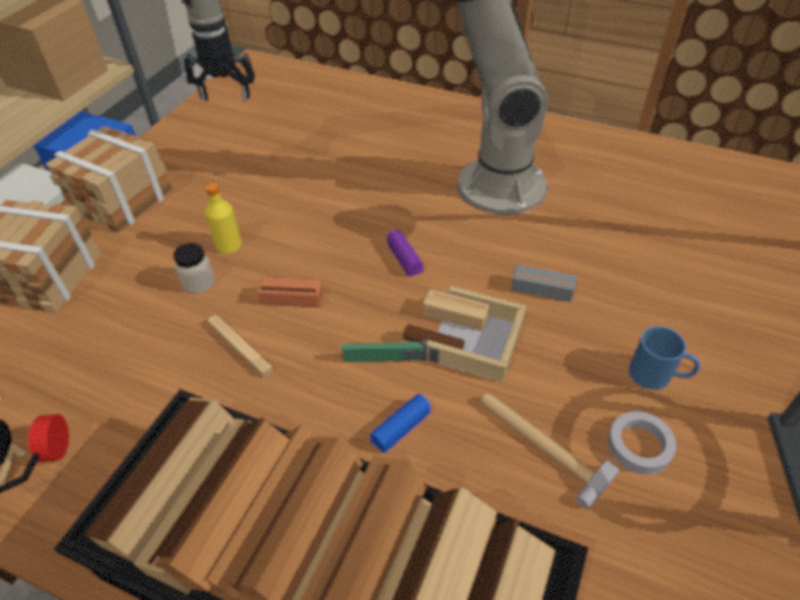

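View pics/top0.png

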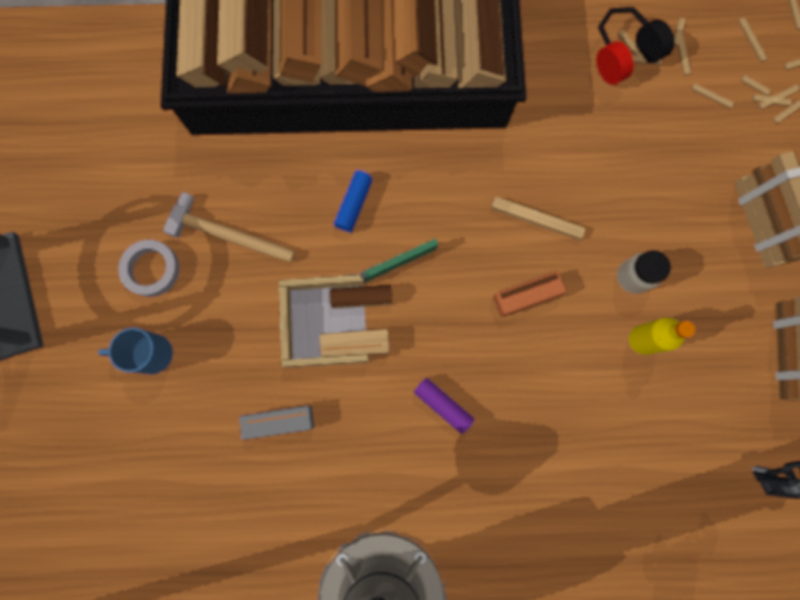

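The scene shows the open box with its mouth toward world -y. In the top picture (800-px scale):
- **Red billet:** (530,293)
- **Square billet:** (354,343)
- **Bark billet:** (360,296)
- **Gate:** hinge (365,277) to tip (437,242)

Look-alikes, none of them meant:
- **Bark:** blue (353,200) and purple (443,405).
- **Square:** grey (276,422).
- **Red:** the brown billets in the tray.

I choose red (530,293), square (354,343) and bark (360,296), and check them in one crop.

```bash
python3 - <<'E'
from plant import *
import cv2,numpy as np
from scipy.spatial.transform import Rotation as R
im=grab_frame("top")[:,:,::-1]
cv2.imwrite("pics/top_raw.png",im)
c=cv2.resize(im[145:245,172:372],(800,400),interpolation=cv2.INTER_CUBIC)
for k in range(0,800,80): cv2.putText(c,str(172+k//4),(k,10),0,.35,(255,255,255))
for k in range(40,400,40): cv2.putText(c,str(145+k//4),(0,k),0,.35,(255,255,255))
cv2.imwrite("pics/crop1.png",c)
E
cat > h.py <<'E'
from plant import *
import cv2,numpy as np
from scipy.spatial.transform import Rotation as R
def cam(n):
    c=get_calibration(n);q=np.array(c["attitude"]);return c["mtx"],np.array(c["origin"]),R.from_quat(q,scalar_first=True).as_matrix()
def unproj(n,uv,z):
    K,o,A=cam(n);d=A@np.linalg.solve(K,[uv[0],uv[1],1]);return (o+d*(z-o[2])/d[2])
def proj(n,P):
    K,o,A=cam(n);p=(np.atleast_2d(P)-o)@A;p=p@K.T;return p[:,:2]/p[:,2:]
E
python3 -c "
from h import *
print(proj('top',[0,0,0]),proj('scene',[0,0,0]),proj('top',[.25,-.6,.22]))"
```

```text
[[243.82422414 382.27154016]] [[320.66311161 117.73738806]] [[494.36525559 292.85021098]]
```

View pics/crop1.png

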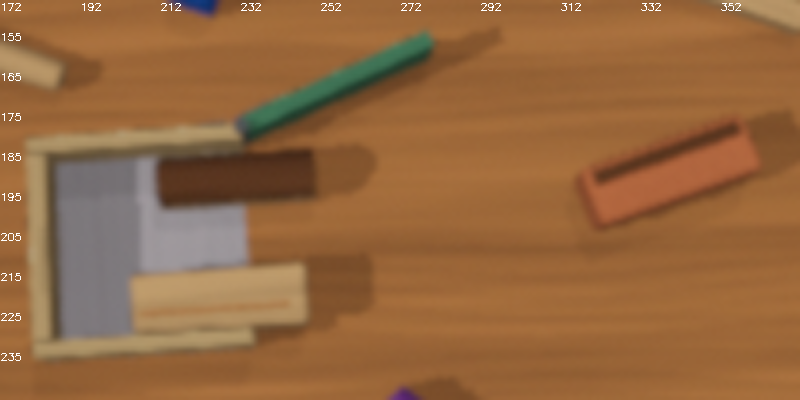

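```bash
cat >> h.py <<'E'
def fit(n,pix,model,x0):
    """least squares pose (x,y,yaw) of planar model points (k,3) seen at pixels"""
    from scipy.optimize import least_squares
    model=np.array(model,float);pix=np.array(pix,float)
    f=lambda p:(proj(n,place(p,model))-pix).ravel()
    r=least_squares(f,x0);return r.x,np.abs(r.fun).max()
def place(p,m):
    c,s=np.cos(p[2]),np.sin(p[2]);m=np.atleast_2d(m)
    return np.c_[p[0]+c*m[:,0]-s*m[:,1],p[1]+s*m[:,0]+c*m[:,1],m[:,2]]
def box(x0,x1,y0,y1,z): return [[x0,y0,z],[x0,y1,z],[x1,y1,z],[x1,y0,z]]
def unc(a): return (np.array(a)+.5)/4-.5+[172,145]
E
cat > m.py <<'E'
from h import *
w0=unproj('top',unc((250,235)),.05)
cr,e=fit('top',unc([(241,124),(254,344),(33,357),(25,141)]),box(-.008,.151,-.083,.083,.05),[w0[0],w0[1],1.57]);print('crate',cr,e)
wr=unproj('top',unc((668,172)),.044)
rd,e=fit('top',unc([(603,228),(590,178),(738,120),(760,163)]),[[.06,-.018,.044],[.06,.018,.044],[-.06,.018,.044],[-.06,-.018,.044]],[wr[0],wr[1],1.9]);print('red(guess sign)',rd,e)
sq,e=fit('top',unc([(133,330),(130,276),(304,263),(308,322)]),[[.065,.022,.042],[.065,-.022,.042],[-.065,-.022,.042],[-.065,.022,.042]],[cr[0]-.05,cr[1],cr[2]]);print('sq',sq,e)
c,s=np.cos(cr[2]),np.sin(cr[2])
def local(P): d=np.array(P)[:2]-cr[:2]; return np.array([c*d[0]+s*d[1],-s*d[0]+c*d[1]])
print('sq local',local(sq),sq[2]-cr[2])
for nm,a in(('bark mouth',(315,173)),('bark in',(159,183))): print(nm,local(unproj('top',unc(a),.03)))
h=unproj('top',unc((241,128)),.047);t=unproj('top',unc((430,42)),.047)
print('gate',local(h),local(t),'angle',np.arctan2(-(local(t)-local(h))[0],(local(t)-local(h))[1]))
E
cat > ov.py <<'E'
from m import *
for n,(u,v,w,hh,k) in {'top':(172,145,200,100,4),'scene':(150,150,200,100,4)}.items():
    im=cv2.resize(grab_frame(n)[v:v+hh,u:u+w,::-1],None,fx=k,fy=k,interpolation=cv2.INTER_CUBIC)
    def pl(p,m,col): 
        q=(proj(n,place(p,m))-[u,v]+.5)*k-.5;cv2.polylines(im,[q.astype(int)],True,col,1)
    for z in(0,.05): pl(cr,box(-.008,.138,-.07,.07,z),(255,255,0))
    for z in(0,.044): pl(rd,box(-.065,.065,-.023,.023,z),(0,255,0))
    for z in(0,.042): pl(sq,box(-.065,.065,-.022,.022,z),(255,0,255))
    cv2.imwrite(f"pics/ov_{n}.png",im)
a=cv2.imread("pics/ov_top.png");b=cv2.imread("pics/ov_scene.png");cv2.imwrite("pics/ov.png",cv2.resize(np.vstack([a,b]),(600,600)))
E
python3 ov.py
```

```text
crate [0.50458092 0.02719885 1.61556183] 1.070770736288864
red(guess sign) [ 0.54340158 -0.29811735  1.92561173] 12.214798906411374
sq [0.4583342  0.04069571 1.60730786] 0.7723326075657724
sq local [0.01555291 0.0455964 ] -0.00825397804106287
bark mouth [-0.06139447 -0.0444953 ]
bark in [ 0.05616772 -0.04502294]
gate [-0.00853928 -0.07917829] [-0.15460173 -0.13547143] angle 1.938657473986744
```

View pics/ov.png

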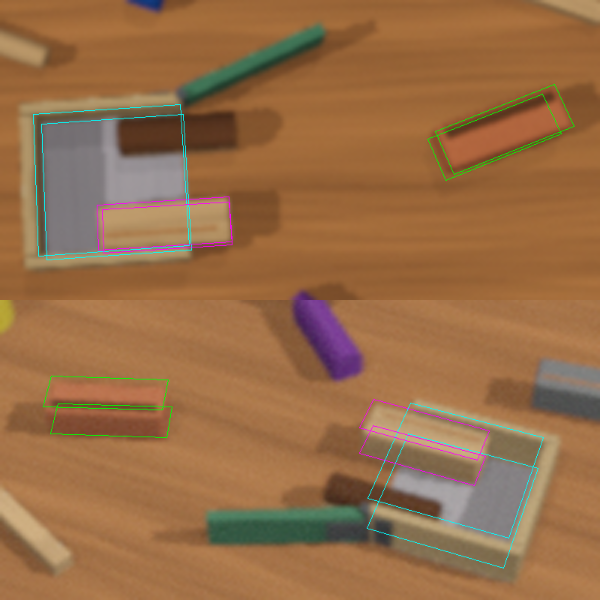

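```bash
sed -i 's/\[\[.06,-.018,.044\],\[.06,.018,.044\],\[-.06,.018,.044\],\[-.06,-.018,.044\]\]/[[.06,.018,.044],[.06,-.018,.044],[-.06,-.018,.044],[-.06,.018,.044]]/' m.py
cat >> m.py <<'E'
def W(x,y,z): return place(cr,[[x,y,z]])[0]
def down(yaw): return (R.from_euler('z',yaw)*R.from_euler('x',np.pi)).as_quat(scalar_first=True)
def best(p,yaw):
    q0=sensors.read_joint_pos();o=[]
    for y in(yaw,yaw+np.pi):
        j=planner.ik(p,down(y))
        if j is not None:o.append((abs(j[6]),y,np.round(j,2)))
    return sorted(o,key=lambda t:t[0])
def push(y,xs,xe,z=.034,lim=15):
    """closed fingers; step along crate x at row y until xe or contact force"""
    manip.move_l(W(xs,y,z),speed=.15)
    f0=sensors.read_ft_force()
    x=xs
    while x<xe-1e-4:
        x=min(xe,x+(.02 if x<xe-.03 else .004))
        manip.move_l(W(x,y,z),speed=.06)
        f=np.linalg.norm((np.array(sensors.read_ft_force())-f0)[:2])
        if f>lim: print('stop f',f);break
    print('push end x',x,'f',f,'t',sensors.read_clock())
    manip.move_l(W(x-.03,y,z),speed=.12)
E
python3 - <<'E'
from m import *
for p in (W(-.1,.046,.2),W(-.003,.046,.034),W(-.1,-.048,.2),W(-.02,0,.03)): print(p,best(p,cr[2]))
print('glue',unproj('top',np.array((650,338))*.64,.1),best(np.r_[rd[:2],.15],rd[2]))
E
```

```text
crate [0.50458092 0.02719885 1.61556183] 1.070770736288864
red(guess sign) [ 0.5431877  -0.2981376   1.92237883] 1.4267851283577215
sq [0.4583342  0.04069571 1.60730786] 0.7723326075657724
sq local [0.01555291 0.0455964 ] -0.00825397804106287
bark mouth [-0.06139447 -0.0444953 ]
bark in [ 0.05616772 -0.04502294]
gate [-0.00853928 -0.07917829] [-0.15460173 -0.13547143] angle 1.938657473986744
[ 0.46310206 -0.0747595   0.2       ] [(np.float64(0.05035389150510652), np.float64(1.6155618335066302), array([ 0.55,  0.12, -0.51,  1.97,  0.06,  1.07,  0.05])), (np.float64(2.720131119075413), np.float64(4.7571544870964235), array([-1.04,  0.26,  1.29,  2.  , -0.28,  1.08, -2.72]))]
[0.45876126 0.02214333 0.034     ] [(np.float64(0.4012471536463614), np.float64(1.6155618335066302), array([ 0.4 ,  0.37, -0.63,  2.14,  0.33,  0.72, -0.4 ])), (np.float64(2.3485538338930567), np.float64(4.7571544870964235), array([-1.08,  0.75,  1.27,  2.18, -0.93,  0.94, -2.35]))]
[ 0.55700789 -0.07055295  0.2       ] [(np.float64(0.04937741773344201), np.float64(1.6155618335066302), array([ 0.48,  0.29, -0.52,  1.77,  0.16,  1.12, -0.05])), (np.float64(2.501968935882665), np.float64(4.7571544870964235), array([-0.85,  0.57,  1.27,  1.8 , -0.58,  1.22, -2.5 ]))]
[0.50547594 0.00721888 0.03      ] [(np.float64(0.3456943448362625), np.float64(1.6155618335066302), array([ 0.35,  0.43, -0.54,  2.04,  0.32,  0.75, -0.35])), (np.float64(2.293631524344541), np.float64(4.7571544870964235), array([-0.99,  0.85,  1.26,  2.08, -0.99,  1.02, -2.29]))]
glue [ 0.44678692 -0.48968368  0.1       ] [(np.float64(0.6379315496347499), np.float64(1.9223788302861788), array([ 0.72,  0.43, -0.38,  1.69,  0.18,  1.06,  0.64])), (np.float64(2.30173743907539), np.float64(5.063971483875972), array([ 0.32,  0.41,  0.14,  1.7 , -0.07,  1.04, -2.3 ]))]
```

```bash
python3 - <<'E'
from m import *
p=sensors.read_tool_pos();manip.move_l([p[0],p[1],.3],speed=.25)
close(20)
manip.reach(W(-.1,.046,.2),down(cr[2]))
push(.046,-.1,-.002)
p=sensors.read_tool_pos();manip.move_l([p[0],p[1],.1],speed=.2)
manip.move_l(W(-.1,-.048,.1),speed=.2)
push(-.048,-.1,.008)
p=sensors.read_tool_pos();manip.move_l([p[0],p[1],.15],speed=.2)
manip.move_l(W(-.2,0,.2),speed=.25)
im=grab_frame("top")[145:245,172:372,::-1];cv2.imwrite("pics/c2.png",cv2.resize(im,(800,400),interpolation=cv2.INTER_CUBIC))
print(sensors.read_clock())
E
```

```text
crate [0.50458092 0.02719885 1.61556183] 1.070770736288864
red(guess sign) [ 0.5431877  -0.2981376   1.92237883] 1.4267851283577215
sq [0.4583342  0.04069571 1.60730786] 0.7723326075657724
sq local [0.01555291 0.0455964 ] -0.00825397804106287
bark mouth [-0.06139447 -0.0444953 ]
bark in [ 0.05616772 -0.04502294]
gate [-0.00853928 -0.07917829] [-0.15460173 -0.13547143] angle 1.938657473986744
push end x -0.002 f 0.6408261089342118 t 7.9833
push end x 0.008 f 1.139649888847916 t 13.875
15.9667
```

View pics/c2.png

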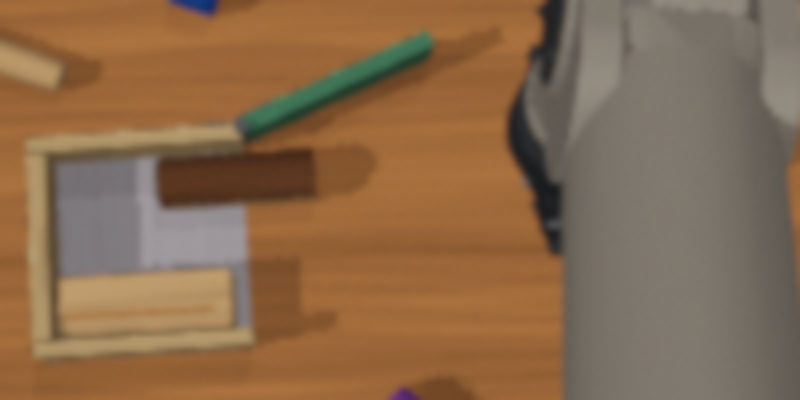

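The square billet is home, with its front edge at crop x≈235. The bark billet still spans crop x 158–315, so it hasn't moved. I'll repeat its push and log the TCP track and force.

```bash
sed -i 's/^rd,e=\(.*\);print.*$/rd,e=\1/; s/;print(.sq.,sq,e)//; s/;print(.crate.,cr,e)//; /^print/d; /^for nm/d' m.py; python3 - <<'E'
from m import *
print(sensors.read_grip_width(),local(sensors.read_tool_pos()),sensors.read_ee_rot(),down(cr[2]))
manip.move_l(W(-.11,-.048,.1),speed=.2)
manip.move_l(W(-.11,-.048,.034),speed=.15)
f0=sensors.read_ft_force()
for x in np.arange(-.1,-.02,.01):
    manip.move_l(W(x,-.048,.034),speed=.06)
    p=np.array(sensors.read_tool_pos());print(local(p).round(4),p[2].round(4),(np.array(sensors.read_ft_force())-f0).round(1))
im=grab_frame("top")[145:245,172:372,::-1]
im2=grab_frame("scene")[150:250,150:350,::-1]
cv2.imwrite("pics/c3.png",cv2.resize(np.vstack([im,im2]),(600,600),interpolation=cv2.INTER_CUBIC))
print(sensors.read_clock())
E
```

```text
-7.086340094767402e-05 [-1.97647052e-01 -1.51986398e-04] [-1.03777349e-03  6.89970757e-01  7.23836474e-01  1.92468079e-04] [4.23179143e-17 6.91103988e-01 7.22755338e-01 4.42560006e-17]
[-0.0991 -0.0487] 0.0348 [0.7 0.9 0.8]
[-0.0892 -0.048 ] 0.0341 [-0.2  0.4  0.4]
[-0.0793 -0.048 ] 0.034 [0.4 0.3 0.2]
[-0.0693 -0.048 ] 0.034 [-0.2  0.6 -0.6]
[-0.0593 -0.048 ] 0.034 [-0.5 -0.9  0.3]
[-0.0493 -0.048 ] 0.034 [0.7 0.1 0.2]
[-0.0392 -0.048 ] 0.034 [0.5 1.  0.6]
[-0.0293 -0.048 ] 0.034 [1.2 0.6 0.4]
20.0583
```

View pics/c3.png

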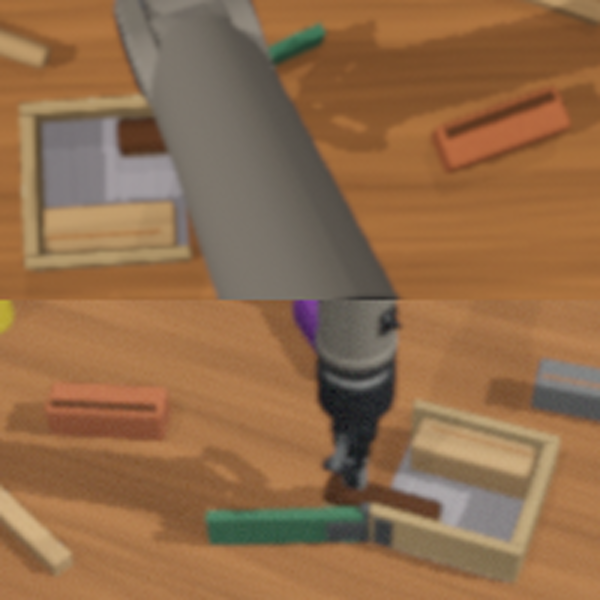

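```bash
python3 - <<'E'
from m import *
p=np.array(sensors.read_tool_pos())
def s(P): return ((proj('scene',P)-[150,150]+.5)*[3,3]+[0,300]).round(0).tolist()
print('tcp,tip',p,s(p),s(p-[0,0,.019]))
print('bark mouth end top/bottom',s(W(-.061,-.048,.04)),s(W(-.061,-.048,0)),'in end',s(W(.058,-.048,.04)))
im=grab_frame("scene")[175:255,220:320,::-1]
cv2.imwrite("pics/c4.png",cv2.resize(im,(750,600),interpolation=cv2.INTER_CUBIC))
E
```

```text
tcp,tip [ 0.55383972 -0.00064439  0.03397064] [[355.0, 487.0]] [[354.0, 499.0]]
bark mouth end top/bottom [[326.0, 475.0]] [[327.0, 500.0]] in end [[437.0, 506.0]]
```

View pics/c4.png

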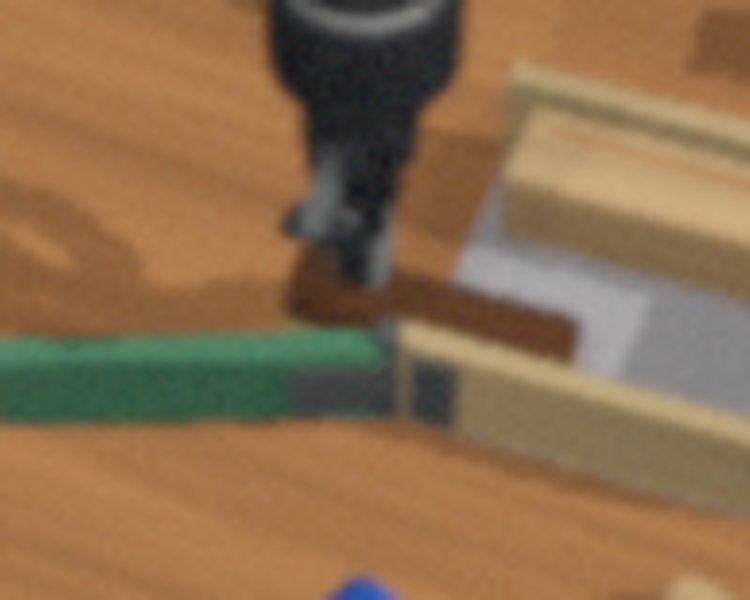

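The tip looks level with the bark's top, at row ≈212, where I predicted 216. The fingers probably ride just above the bark, so I'll touch the bench gently to find the true fingertip height.

```bash
python3 - <<'E'
from m import *
print(manip.nose_length)
p=np.array(sensors.read_tool_pos());manip.move_l([p[0],p[1],.07],speed=.15)
manip.move_l(W(-.13,-.04,.06),speed=.2)
manip.move_l(W(-.13,-.04,.036),speed=.15);manip.dwell(.1)
f0=np.array(sensors.read_ft_force());z=.036
while z>.0165:
    z-=.002;manip.move_l(W(-.13,-.04,z),speed=.04)
    f=np.array(sensors.read_ft_force())-f0
    if abs(f[2])>4: break
print(z,f,sensors.read_tool_pos(),sensors.read_clock())
manip.move_l(W(-.13,-.04,z+.006),speed=.05)
im=grab_frame("scene")[175:255,220:320,::-1]
cv2.imwrite("pics/c5.png",cv2.resize(im,(750,600),interpolation=cv2.INTER_CUBIC))
E
```

```text
0.019
0.01599999999999998 [-0.37949973 -0.59065342 -1.28628069] [ 0.55024845 -0.10084137  0.01584952] 24.0583
```

```bash
python3 - <<'E'
from m import *
f0=np.array(sensors.read_ft_force());z=.018
while z>-.010:
    z-=.002;manip.move_l(W(-.13,-.04,z),speed=.04)
    f=np.array(sensors.read_ft_force())-f0
    if abs(f[2])>4: break
print(z,f,sensors.read_tool_pos(),sensors.read_grip_width(),sensors.read_clock())
im=grab_frame("scene")[175:255,200:300,::-1]
cv2.imwrite("pics/c5.png",cv2.resize(im,(750,600),interpolation=cv2.INTER_CUBIC))
manip.move_l(W(-.13,-.04,z+.006),speed=.05)
E
```

```text
-0.01 [-4.29267409  0.72893472 17.97121161] [ 0.55083828 -0.10093351 -0.00785703] -0.0004691077026174451 27.925
```

View pics/c5.png

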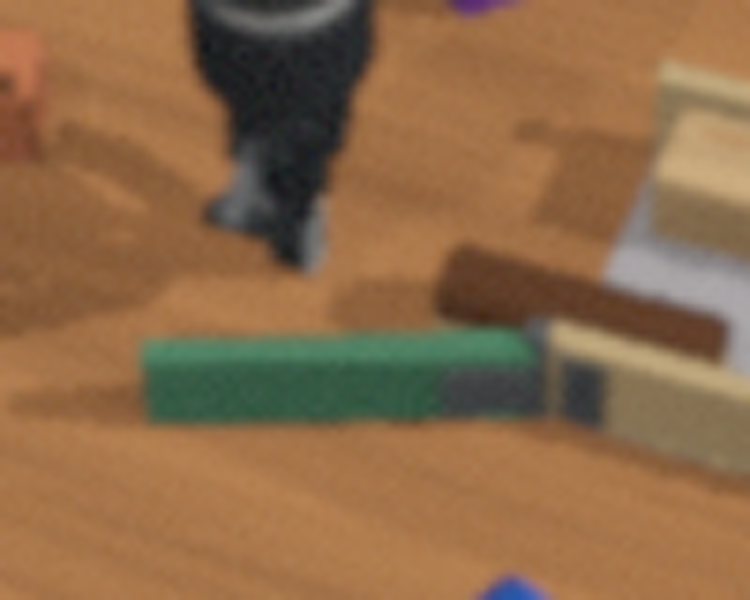

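```bash
python3 - <<'E'
from m import *
u=(np.array((310,266))+.5)/7.5-.5+[200,175]
print(unproj('scene',u,0.0),unproj('scene',u,0.02), sensors.read_tool_pos(), proj('scene',[.5508,-.1009,0]),u)
print(R.from_quat(sensors.read_ee_rot(),scalar_first=True).as_matrix().round(3), sensors.read_gripper_force())
E
```

```text
[ 0.55410788 -0.09330885  0.        ] [ 0.56885325 -0.08559585  0.02      ] [ 0.55047571 -0.10092423 -0.00397132] [[239.18974771 208.60506672]] [240.9        210.03333333]
[[-0.045  0.999  0.   ]
 [ 0.999  0.045 -0.   ]
 [-0.     0.    -1.   ]] 0.0
```

Fingertips are about 27 mm higher than reported: shut, they meet the bench at TCP z≈-0.0085. The xy position agrees with the camera. I'll redo the bark push lower and then grasp the red billet with this correction.

```bash
python3 - <<'E'
from m import *
def up(z,s=.2):
    p=sensors.read_tool_pos();manip.move_l([p[0],p[1],z],speed=s)
push(-.046,-.1,.008,z=.015)
up(.08)
open_gripper()
a=np.array([np.cos(rd[2]),np.sin(rd[2])])
g=rd[:2]-.03*a
manip.reach(np.r_[g,.10],down(rd[2]))
im=grab_frame("top")[145:245,172:372,::-1]
f0=np.array(sensors.read_ft_force())
manip.move_l(np.r_[g,.02],speed=.15)
manip.move_l(np.r_[g,-.005],speed=.06)
print('down f',np.array(sensors.read_ft_force())-f0)
close(40)
print('width',sensors.read_grip_width(),sensors.read_gripper_force(),'t',sensors.read_clock())
manip.move_l(np.r_[g,.01],speed=.08)
print('width',sensors.read_grip_width(),np.array(sensors.read_ft_force())-f0)
im2=grab_frame("scene")[150:250,150:350,::-1]
cv2.imwrite("pics/c6.png",cv2.resize(np.vstack([im,im2]),(600,600),interpolation=cv2.INTER_CUBIC))
E
```

```text
push end x 0.008 f 0.4023042115256637 t 32.3167
down f [ 0.9693364  -0.57134383  0.06324105]
width 0.0460306863339886 41.26231887959875 t 36.9917
width 0.04600319695775775 [ 1.1162993  -0.36483603 -2.16579596]
```

View pics/c6.png

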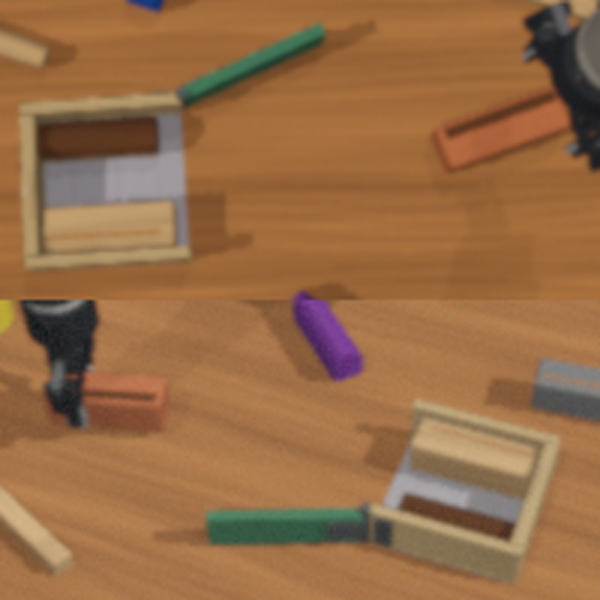

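Both side billets are home: bark front at x≈157 and square front at x≈175. The red one is held at 46 mm. I'll take the gap centre from the picture and insert it.

```bash
python3 - <<'E'
from m import *
def up(z,s=.2):
    p=sensors.read_tool_pos();manip.move_l([p[0],p[1],z],speed=s)
L=lambda x,y,z: local(unproj('top',(np.array((x,y))+.5)/3-.5+[172,145],z))
pts=[L(155,153,.02),L(43,158,.02),L(175,202,.042),L(43,208,.042)];print(np.round(pts,4))
yg=np.clip(np.mean([p[1] for p in pts]),-.006,.003);print('yg',yg)
up(.035)
manip.reach(W(-.17,yg,.03),down(cr[2]))
manip.move_l(W(-.17,yg,-.003),speed=.12);manip.dwell(.1)
f0=np.array(sensors.read_ft_force());ok=True
for x in np.arange(-.15,-.011,.0138):
    manip.move_l(W(x,yg,-.003),speed=.08)
    f=np.array(sensors.read_ft_force())-f0
    if np.linalg.norm(f[:2])>12: ok=False;print('blocked',x,f);break
print(ok,x,f,sensors.read_clock())
im=grab_frame("top")[145:245,172:372,::-1];im2=grab_frame("scene")[150:250,150:350,::-1]
cv2.imwrite("pics/c7.png",cv2.resize(np.vstack([im,im2]),(600,600),interpolation=cv2.INTER_CUBIC))
if ok:
    manip.move_l(W(x,yg,-.005),speed=.05);open_gripper();up(.08)
    manip.move_l(W(-.11,yg,.08),speed=.25);close(20)
    push(yg,-.09,-.002,z=.015)
    up(.09);print(sensors.read_clock())
E
```

```text
[[ 0.0218 -0.0281]
 [ 0.1348 -0.0309]
 [ 0.0036  0.0257]
 [ 0.133   0.0226]]
yg -0.002694910020006356
True -0.011999999999999927 [-0.18143546  0.41120633 -0.45531682] 42.6083
push end x -0.002 f 0.9978998800389958 t 49.1167
50.0417
```

Red went in without resistance and was pushed to the stop position. Next I'll swing the gate.

```bash
python3 - <<'E'
from m import *
def up(z,s=.2):
    p=sensors.read_tool_pos();manip.move_l([p[0],p[1],z],speed=s)
def P(th,gap,z=.015,r=.12):
    d=np.array([-np.sin(th),np.cos(th)]);n=np.array([-np.cos(th),-np.sin(th)])
    s=.011*abs(n[0])+.0145*abs(n[1])
    q=np.array([-.008,-.08])+r*d+n*(.008+s+gap);return W(q[0],q[1],z)
manip.move_l(P(2.0,.03,.09),speed=.25)
manip.move_l(P(2.0,.03),speed=.15)
f0=np.array(sensors.read_ft_force());fm=0
for th in np.linspace(1.94,0,12):
    manip.move_l(P(th,0),speed=.12)
    f=np.linalg.norm(np.array(sensors.read_ft_force())-f0);fm=max(f,fm)
    if f>20: print('stop',th,f);break
for g in(-.002,-.004,-.006):
    if f>6:break
    manip.move_l(P(0,g),speed=.03);f=np.linalg.norm((np.array(sensors.read_ft_force())-f0)[:2])
print('th',th,'f',f,'max',fm,sensors.read_clock(),local(sensors.read_tool_pos()))
manip.move_l(P(0,.05),speed=.15);up(.12)
manip.move_l(W(-.25,0,.15),speed=.3)
im=grab_frame("top")[145:245,172:372,::-1];im2=grab_frame("scene")[150:250,150:350,::-1]
cv2.imwrite("pics/c8.png",cv2.resize(np.vstack([im,im2]),(600,600),interpolation=cv2.INTER_CUBIC))
print(sensors.read_clock())
E
```

```text
th 0.0 f 6.52287399827548 max 1.8616894479290602 56.2333 [-0.02562849  0.03989481]
58.2667
```

View pics/c8.png

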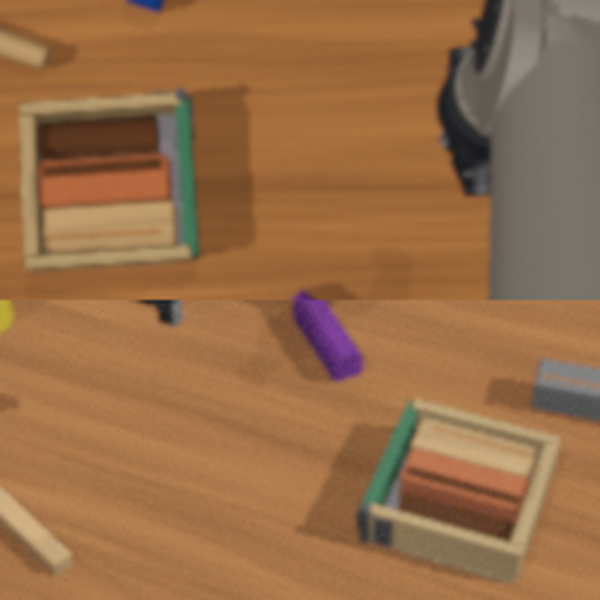

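All three billets lie flat side by side and home: bark ends at x≈157, red at x≈170, square at x≈175. The gate runs parallel to the back board, from (183,93) to (193,255), and stopped firmly. The arm is clear.

```bash
python3 -c "
from plant import *
print(manip.hand_in())"
```

```text
the job is handed in; nothing more can be done
None
```

I handed the job in at about 58 s: all three billets are flat and home in the box and the gate is shut against its stop, as the last pictures show, but the hand-in returned no verdict.

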